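# Put the reground dies back in their trays

## Task

The three steel ring dies are back from regrinding: stand each one upright in the wooden tray of its own size, the largest die in the largest tray, the middle one in the middle tray and the smallest in the smallest. A hexagonal steel nut has been packed in the middle tray by mistake: take it out and stand it upright in the round parts dish. Set the dies down gently, do not drop them, and do not shift the vee block.

Things in the scene. Friction and masses are not known exactly. Their poses are not given: they have to be found in the camera images.
- die_large: The large punch die: a plain bright steel ring 58 mm in diameter and 34 mm tall with a 24 mm bore, standing on its end. Origin: centre of its underside; z along its axis, up. About 0.58 kg (varies by a fifth).
- die_medium: The medium punch die: a plain bright steel ring 44 mm in diameter and 34 mm tall with a 18 mm bore, standing on its end. Origin: centre of its underside; z along its axis, up. About 0.34 kg (varies by a fifth).
- die_small: The small punch die: a plain bright steel ring 30 mm in diameter and 34 mm tall with a 12 mm bore, standing on its end. Origin: centre of its underside; z along its axis, up. About 0.16 kg (varies by a fifth).
- tray_large: The large tray: a fixed square open tray of pale wood, 90 mm square outside, 80 mm inside, low walls 5 mm thick whose tops are 12 mm above the bench, inner floor 5 mm above the bench. Origin: centre of its underside, on the bench; x and y along its sides, z up.
- tray_medium: The medium tray: a fixed square open tray of pale wood, 76 mm square outside, 66 mm inside, low walls 5 mm thick whose tops are 12 mm above the bench, inner floor 5 mm above the bench. Origin: centre of its underside, on the bench; x and y along its sides, z up. The nut stands in it at the start.
- tray_small: The small tray: a fixed square open tray of pale wood, 62 mm square outside, 52 mm inside, low walls 5 mm thick whose tops are 12 mm above the bench, inner floor 5 mm above the bench. Origin: centre of its underside, on the bench; x and y along its sides, z up.
- nut: A tall hexagonal steel nut, 36 mm across flats (41.6 mm across corners), 40 mm tall, standing on end in the medium tray, near its middle. Origin: centre of its underside; z up along its axis, x square to one pair of flats (the other flats are at 60 and 120 degrees to it). About 0.21 kg.
- dish: Fixed shallow round parts dish of aluminium, flat-bottomed: 130 mm across the rim, 104 mm across the foot, rim 20 mm above the bench, inner floor 5 mm above the bench and flat over a 45 mm radius. Origin: centre of its underside, on the bench; z up.
- vee_block: Bystander: a loose steel vee block, 50 x 50 mm, 40 mm tall, standing on the bench with its groove upward along its x. Origin: centre of its underside. It stays where it is.
There are look-alikes about, which are no part of the job. Leave any purple look-alike of the die_large alone. Leave any blue or green look-alike of the die_medium alone.

How it is judged:
By the outcome, as a careful person would: the job done as asked, in the order asked, and still so for the second after the job is handed in, with the robot touching nothing.
It also fails if it takes over 99 s, if anything falls off the work surface, if the arm or the gripper's body presses on something with over 40 N, if the wrist force passes 120 N, or if a joint passes its speed limit or range.

## Robot

A 7-joint arm with a two-finger parallel gripper is mounted at the origin on the work surface. World frame = base frame: x ahead of the robot, y to its left, z up, the work surface at z = 0. Lengths are in m, angles in rad, forces in N, time in s.
With the tool pointing down it reaches from about 0.4 to 0.875 m from the base axis. Payload 4.4 kg.
Tool frame: the origin (TCP) lies midway between the tips of the shut fingers; the grasp point (between the pads) lies 19 mm behind it (r.grasp_offset is the distance from the TCP to the grasp point, in m); y points along the fingers, x is the direction in which the jaws open and shut, and the axes are right-handed (so a half turn about y gives the same grasp; the last joint's range is limited). The gripper opens to 85 mm and grips with 20 to 120 N. Pads are 22 mm wide; open, the fingers measure 114 mm over their backs; the gripper's body (76 mm by 85 mm) begins 54 mm behind the grasp point. The pads swing forward as they close: fully open they stand 13 mm farther back than shut.
Start: joints at [-1.244, 0.628, 0.038, 1.517, -0.027, 0.996, -0.02], TCP at [0.249, 0.601, 0.231] pointing down, gripper open.
Joint ranges: [-3.06, 3.06], [-0.37, 2.12], [-1.25, 1.32], [0.18, 2.47], [-1.1, 4.24], [0.23, 1.98], [-2.94, 2.94]. Speed limits (rad/s): [2.57, 2.57, 3.14, 3.14, 3.14, 3.14, 3.14].

## Interface

Orientations are given as a unit quaternion [x, y, z, w].
In Python, from station import r gives the robot as it stands.
- The arm moves only by the shell command python3 -m crank 'ROWS' [OPENING] [FORCE]. ROWS is JSON, one flat list of numbers, 4 for each row, row after row: the shift along the world's x, y, z in cm, then the turn about the world's z in units of 10 degrees (1.0 is 10 degrees). In form: [tx, ty, tz, roll, tx, ty, tz, roll, ...]. A call has 1 to 12 rows; each row shifts and turns the commanded pose from where the row before left it; what a row does not reach is not made up. A row lasts 1/8 s, in which the tool goes at most 62.5 mm and 10.7 degrees, less where a joint would pass 70% of its speed; a pose out of reach is approached as far as the arm can. A call with a gripper value outside its range is refused whole. OPENING is the gripper's target within -1 to 1 (fully open at 1, half-way at 0, shut at -1), set as the call begins (- or left out, the last holds). The fingers move at their own pace and stop on an object; FORCE is the grip in N (left out, the last holds). Time passes only in rows, so rows that do not move let the fingers close. It gives the time, the measured TCP pose, the force and the opening at its end, in the units of the state.
- r.get_state(): the state, without advancing time (a new reading comes with each control period).
- r.read_camera(name): name is "side" or "top" or "wrist"; returns a dict with "image" (480x640x3 uint8, red, green, blue), "fx", "fy", "cx", "cy" (pixels), "R" (3x3) and "t" (3): a world point X has camera coordinates R X + t. Camera axes: x right, y down, z forward; pixel columns grow to the right and rows downward; lengths in m; the calibration is good to about 2 mm. A picture is of the moment at which its call begins. There is no depth.
- r.job_done(): hands the job in, once; it reports no verdict.
Trained networks look in a picture, given as the dict that the camera call returned (one of the last four; its "shot" number tells which), for a name from the list of things; names that differ only in an ending like _2 or _b are one class to them, and where a whole thing is asked for, a point or a joint stands for the part that bears it (a point fixed in the world has none). Each returns a list of dicts, best first, with "confidence" (0 to 1); they miss things now and then, are a little off and sometimes report something else, mostly with a low value. They report only what shows in the picture. A call takes as long as a camera call. They do not tell look-alikes from the thing itself.
- r.recognise(name, picture): "box" ([left, top, right, bottom] in pixels, round what is visible of it).
The state is a dict: "time_s": time; "qpos": joint angles; "qd": joint speeds; "joint_torque": joint torques, N m; "tool_pos": TCP position; "eef_rot": TCP orientation; "wrist_force": force on the tool from outside, world axes, zero at the start; "wrist_torque": the same for the moment, N m; "gripper_width": finger opening in m.
Only numpy, scipy, OpenCV 4.12 (cv2) and the standard library are available. Lean on these libraries where they do the work, as an engineer would, in place of code of your own. Each camera call takes 0.05 s, during which the arm holds its last target.

## Working session

There is one attempt and no reset: what is moved stays moved. The work goes in short steps, Python scripts to look and compute and a shell command to move; the robot and the scene stay as the last step left them, time stands still between calls to the robot, and variables do not carry over. Pictures are saved under pics/ and viewed, and the job is handed in when it is done.

```bash
ls; mkdir -p pics; cat > h.py <<'E'
from station import r
import numpy as np, cv2
def shot(n,f=None):
    p=r.read_camera(n)
    if f: cv2.imwrite('pics/'+f,cv2.cvtColor(p['image'],cv2.COLOR_RGB2BGR))
    return p
def ray(p,u,v,z):
    R=np.array(p['R']);t=np.array(p['t'])
    d=R.T@np.array([(u-p['cx'])/p['fx'],(v-p['cy'])/p['fy'],1]);c=-R.T@t
    return (c+d*(z-c[2])/d[2])
def proj(p,X):
    c=np.array(p['R'])@np.array(X)+np.array(p['t'])
    return c[0]/c[2]*p['fx']+p['cx'],c[1]/c[2]*p['fy']+p['cy']
E
python3 - <<'E'
from h import *
s=r.get_state();print(s['time_s'],s['tool_pos'],s['eef_rot'],s['gripper_width'])
p=shot('top','top1.png')
for n in ['die_large','die_medium','die_small','tray_large','tray_medium','tray_small','nut','dish','vee_block']:
    for d in r.recognise(n,p):
        print(n,round(d['confidence'],2),np.round(d['box']))
q=shot('side','side1.png')
for p in(p,q): print(-np.array(p['R']).T@np.array(p['t']),p['fx'],np.round(p['R'],2).tolist())
E
```

```text
pics
0.0 [0.24855503 0.59992984 0.23039661] [ 0.58833443  0.39226132 -0.39336303 -0.5875876 ] 0.08516251468940877
die_large 0.72 [202. 308. 235. 334.]
die_large 0.62 [134. 270. 165. 299.]
die_large 0.56 [185. 255. 216. 288.]
die_medium 0.92 [478. 134. 503. 159.]
die_medium 0.77 [467. 176. 486. 192.]
die_medium 0.67 [479. 212. 504. 233.]
die_small 0.41 [279. 250. 340. 312.]
tray_large 0.88 [191. 175. 243. 226.]
tray_medium 0.76 [293. 167. 335. 206.]
tray_small 0.95 [385. 259. 424. 294.]
nut 0.83 [307. 174. 322. 198.]
dish 0.91 [277. 251. 342. 313.]
dish 0.69 [466. 173. 488. 195.]
vee_block 0.96 [470. 252. 503. 282.]
[0.29950486 0.05748685 1.20445362] 577.0653397551673 [[-0.01, -1.0, 0.01], [-0.98, 0.01, -0.19], [0.19, -0.01, -0.98]]
[ 0.19086074 -0.42407615  0.75467226] 445.70531381218615 [[0.82, -0.58, 0.02], [-0.44, -0.63, -0.64], [0.38, 0.52, -0.77]]
```

View pics/top1.png

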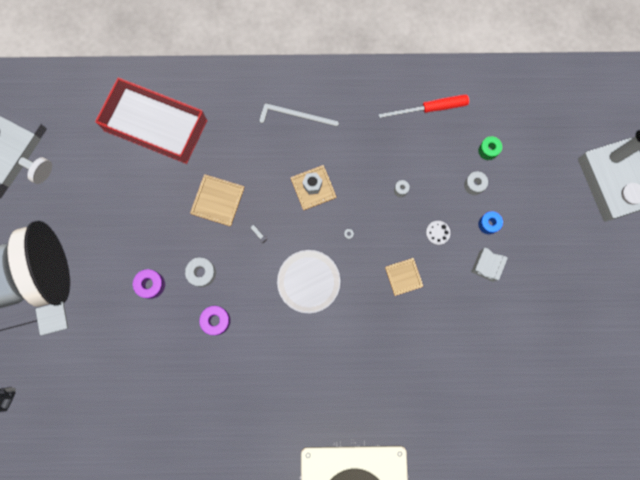

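View pics/side1.png

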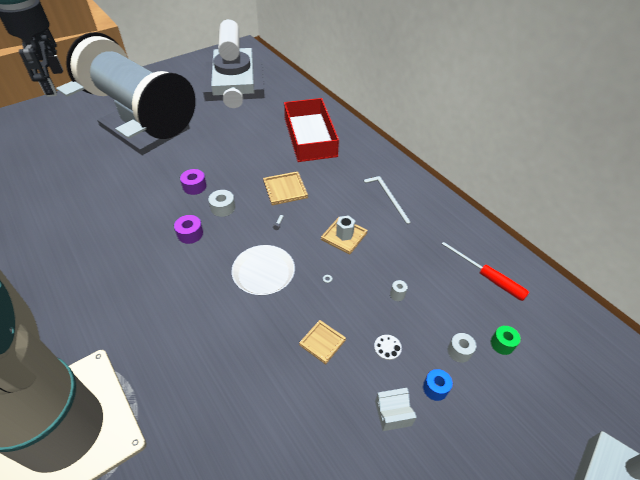

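```bash
python3 - <<'E'
import cv2,numpy as np
from scipy.spatial.transform import Rotation as R
print(R.from_quat([ 0.58833443 , 0.39226132, -0.39336303, -0.5875876 ]).as_matrix().round(3))
a=cv2.imread('pics/top1.png')
A=cv2.resize(a[160:350,120:360],None,fx=3.3,fy=3.3,interpolation=cv2.INTER_CUBIC)[:600,:800]
B=cv2.resize(a[120:300,370:530],None,fx=3.3,fy=3.3,interpolation=cv2.INTER_CUBIC)
cv2.imwrite('pics/a1.png',A);cv2.imwrite('pics/b1.png',B)
E
```

```text
[[ 0.383 -0.001 -0.924]
 [ 0.924 -0.002  0.383]
 [-0.002 -1.    -0.   ]]
```

View pics/a1.png

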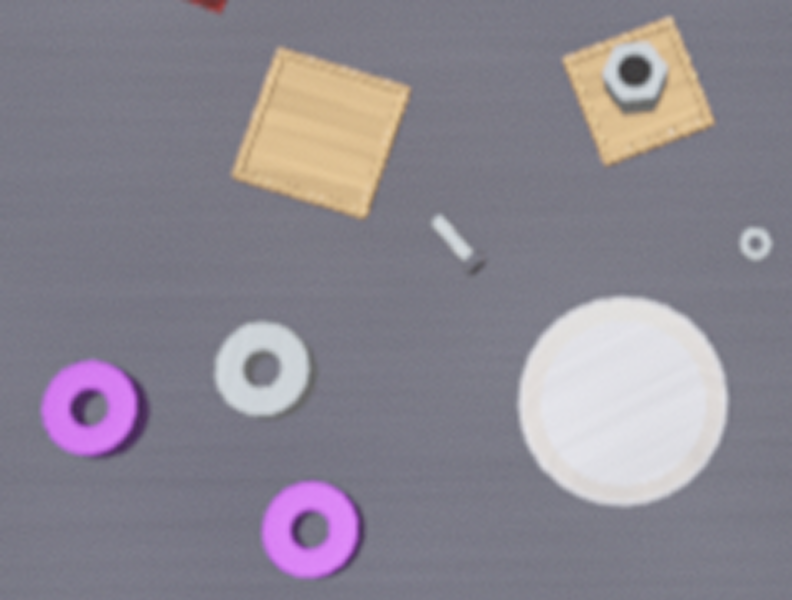

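View pics/b1.png

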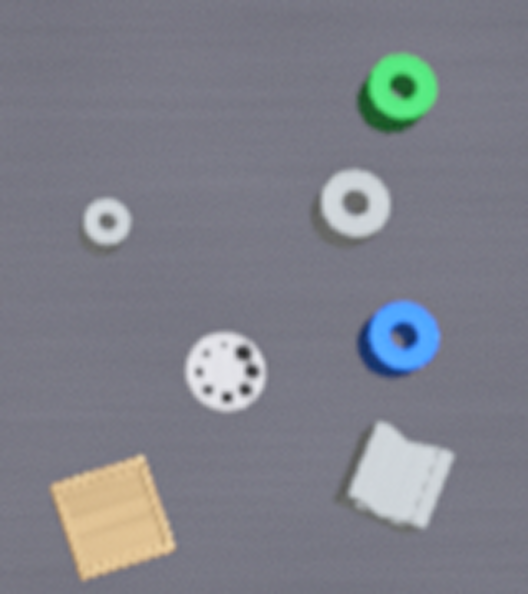

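```bash
python3 - <<'E'
from h import *
p=shot('top');q=shot('side')
T={'large':(199.7,271.8,.034),'med':(477.6,181.5,.034),'small':(402.4,187,.034),'nut':(312.4,181.5,.045),'tL':(217.6,200.3,.012),'purp1':(147,284,.034),'purp2':(214,320,.034),'green':(491.5,147,.034),'blue':(492,222,.034)}
for c,n in ((( [(279,47),(411,90),(366,218),(233,177)]),'TL'),([(563,57),(670,17),(714,124),(606,165)],'TM')):
    P=np.array([ray(p,120+a/3.3,160+b/3.3,.012)[:2] for a,b in c]);e=np.diff(P,axis=0);print(n,P.mean(0).round(4),np.hypot(*e.T).round(3),np.degrees(np.arctan2(e[:,1],e[:,0])).round(1))
c=[(51,487),(144,455),(176,548),(82,579)]
P=np.array([ray(p,370+a/3.3,120+b/3.3,.012)[:2] for a,b in c]);e=np.diff(P,axis=0);print('TS',P.mean(0).round(4),np.hypot(*e.T).round(3),np.degrees(np.arctan2(e[:,1],e[:,0])).round(1))
print('dish',ray(p,120+623/3.3,160+401/3.3,.02).round(4))
for k,(u,v,z) in T.items():
    X=ray(p,u,v,z); print(k,X.round(4),np.hypot(*X[:2]).round(3),np.round(proj(q,X),1))
# nut hexagon flats: top view corners
c=[(616,44),(652,40),(667,71),(652,98),(617,101),(603,73)]
P=np.array([ray(p,120+a/3.3,160+b/3.3,.045)[:2] for a,b in c]);e=np.diff(P,axis=0);print(P.mean(0),np.hypot(*e.T).round(3),np.degrees(np.arctan2(e[:,1],e[:,0])).round(1))
a=cv2.cvtColor(q['image'],cv2.COLOR_RGB2BGR)
cv2.imwrite('pics/s2.png',cv2.resize(a[190:270,290:390],None,fx=6,fy=6,interpolation=cv2.INTER_CUBIC))
a=cv2.cvtColor(p['image'],cv2.COLOR_RGB2BGR)
cv2.imwrite('pics/t2.png',cv2.resize(a[160:215,285:345],None,fx=10,fy=10,interpolation=cv2.INTER_CUBIC))
E
```

```text
TL [0.6033 0.2771] [0.091 0.089 0.09 ] [-109.2  161.9   72. ]
TM [0.6289 0.0733] [0.075 0.077 0.075] [ -69.4 -159.2  110.6]
TS [ 0.435  -0.1135] [0.063 0.062 0.063] [ -71.8 -163.5  107.3]
dish [0.4267 0.0846 0.02  ]
large [0.4479 0.3061 0.034 ] 0.542 [219.8 199.2]
med [ 0.6316 -0.2728  0.034 ] 0.688 [462.5 344.6]
small [ 0.6215 -0.1139  0.034 ] 0.632 [398.6 287.2]
nut [0.6326 0.0749 0.045 ] 0.637 [344.8 223.2]
tL [0.603  0.2772 0.012 ] 0.664 [283.7 187.4]
purp1 [0.4244 0.412  0.034 ] 0.592 [190.5 177.7]
purp2 [0.3504 0.2747 0.034 ] 0.445 [186.4 225.1]
green [ 0.7074 -0.3075  0.034 ] 0.771 [505.6 337.1]
blue [ 0.5441 -0.2972  0.034 ] 0.62 [437.4 382.2]
[0.63245039 0.07515204] [0.023 0.022 0.02  0.022 0.02 ] [ -84.1 -155.7  151.1   94.4   25.4]
```

View pics/s2.png

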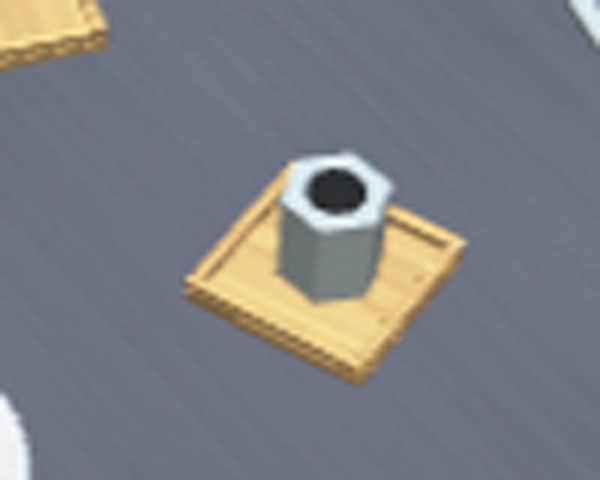

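View pics/t2.png

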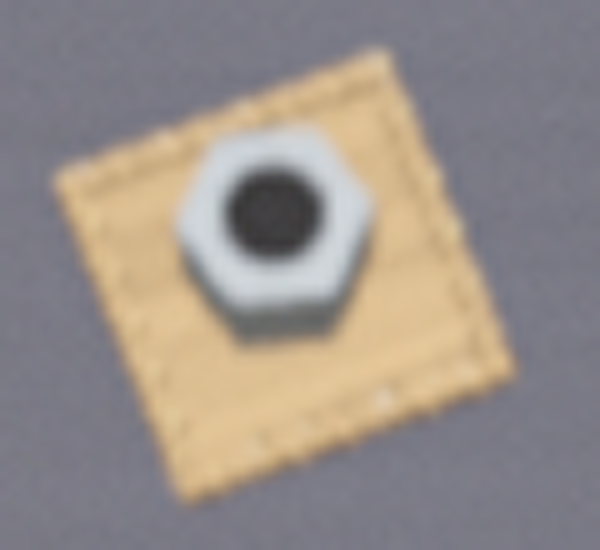

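```bash
python3 -m crank '[0,0,3,0, 0,-5,3,0, 0,-5.5,0,0, 0,-5.5,0,0, 0,-5.5,0,0, 5,-4,0,-0.1, 5,-4,0,-0.1, 5,-4,0,-0.1, 5,-4,-1,-0.1, 5,-4,-3,-0.1, 5,-4,-3,-0.1, 5,-4,-3,-0.1]'  1 40
```

```text
time_s: 2.15
tool_pos: [0.5775, 0.1228, 0.2015]
eef_rot: [-0.611, -0.356, 0.356, 0.611]
wrist_force: [0.3, 1.5, -0.2]
gripper_width: 0.0855
```

```bash
python3 -m crank '[2,-1.7,-2,0,1.4,-1.3,-2,0,0,0,0,0,0,0,0,0]'; python3 - <<'E'
from h import *
from scipy.spatial.transform import Rotation as R
s=r.get_state();print(s['tool_pos'],R.from_quat(s['eef_rot']).as_matrix().round(3).tolist())
p=shot('wrist','w1.png')
print(np.round(-np.array(p['R']).T@np.array(p['t']),3),proj(p,[.6325,.075,.045]),proj(p,[.6289,.0733,.012]))
E
```

```text
time_s: 2.65
tool_pos: [0.6097, 0.0948, 0.1627]
eef_rot: [-0.61, -0.357, 0.356, 0.611]
wrist_force: [0.3, -0.2, -0.1]
gripper_width: 0.0857
[0.60965886 0.09480775 0.16273873] [[0.492, 0.0, -0.871], [0.871, 0.001, 0.492], [0.001, -1.0, 0.0]]
[0.539 0.134 0.306] (np.float64(314.38669671925925), np.float64(267.10569931806384)) (np.float64(311.5068282143734), np.float64(250.87989292084717))
```

View pics/w1.png

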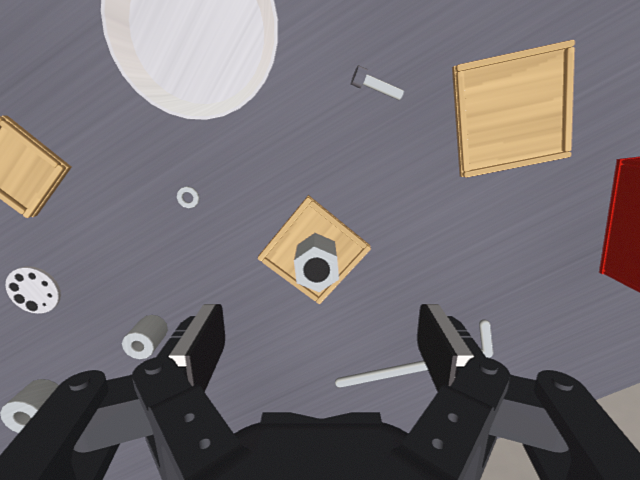

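```bash
python3 -m crank '[1.5,-1.2,0,0, 0.8,-0.8,-2,0, 0,0,-3,0, 0,0,-3,0, 0,0,-2,0,0,0,0,0,0,0,0,0]'; python3 - <<'E'
from h import *
p=shot('wrist','w2.png')
E
```

```text
time_s: 3.58
tool_pos: [0.6337, 0.0739, 0.0629]
eef_rot: [0.611, 0.357, -0.356, -0.611]
wrist_force: [0.4, 0.3, 0.7]
gripper_width: 0.0851
```

View pics/w2.png

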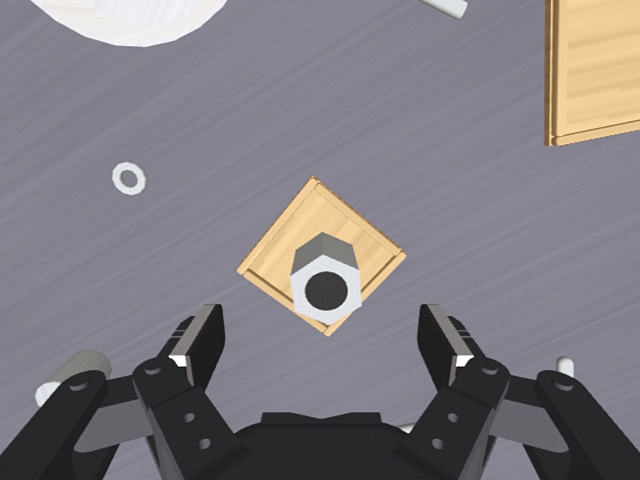

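```bash
python3 -m crank '[0,0.1,-2,0, 0,0,-2,0, 0,0,-0.9,0,0,0,0,0,0,0,0,0]';  python3 -m crank '[0,0,0,0,0,0,0,0,0,0,0,0,0,0,0,0,0,0,0,0,0,0,0,0]' -1 40; python3 - <<'E'
from h import *
p=shot('wrist','w3.png')
E
```

```text
time_s: 4.25
tool_pos: [0.6334, 0.0747, 0.0133]
eef_rot: [0.611, 0.356, -0.356, -0.611]
wrist_force: [-0.9, -0.2, 0.4]
gripper_width: 0.0854
time_s: 5.0
tool_pos: [0.6336, 0.075, 0.0138]
eef_rot: [0.611, 0.357, -0.356, -0.611]
wrist_force: [-0.1, 0.2, 5.1]
gripper_width: 0.0363
```

View pics/w3.png

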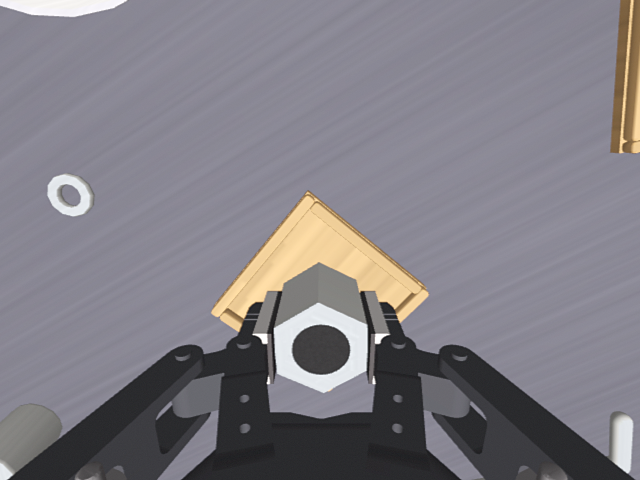

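```bash
python3 -m crank '[0,0,2,0, 0,0,4,0, -3,0,2,0, -5,0.5,0,0,-5,0.5,0,0,-4,0,0,0,-2.5,0,0,0,0,0,0,0,0,0,0,0,0,0,0,0]'; python3 - <<'E'
from h import *
p=shot('wrist','w4.png'); print(proj(p,[.4267,.0846,.005]))
E
```

```text
time_s: 6.3
tool_pos: [0.4394, 0.0848, 0.0933]
eef_rot: [0.611, 0.357, -0.356, -0.611]
wrist_force: [-0.0, 0.1, -2.2]
gripper_width: 0.0362
(np.float64(312.7531435787574), np.float64(230.66840649900263))
```

View pics/w4.png

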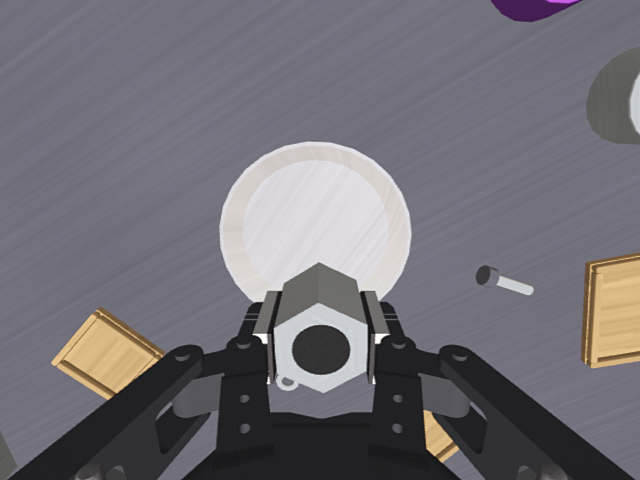

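```bash
python3 -m crank '[-1.25,0,-2,0, 0,0,-3,0,0,0,-1.5,0,0,0,-0.8,0,0,0,0,0,0,0,0,0]'
```

```text
time_s: 7.1
tool_pos: [0.4251, 0.0865, 0.0276]
eef_rot: [-0.609, -0.356, 0.356, 0.613]
wrist_force: [0.9, -0.3, -3.4]
gripper_width: 0.0359
```

```bash
python3 -m crank '[0,0,-0.6,0,0,0,-0.4,0,0,0,0,0,0,0,0,0]'
```

```text
time_s: 7.6
tool_pos: [0.425, 0.0865, 0.0178]
eef_rot: [-0.609, -0.356, 0.356, 0.613]
wrist_force: [-0.4, 0.5, -2.9]
gripper_width: 0.0359
```

```bash
python3 -m crank '[0,0,-0.3,0,0,0,0,0,0,0,0,0]'; python3 -m crank '[0,0,-0.1,0,0,0,0,0]'
```

```text
time_s: 7.98
tool_pos: [0.4248, 0.0864, 0.0146]
eef_rot: [-0.609, -0.356, 0.356, 0.613]
wrist_force: [-0.0, -0.2, -2.0]
gripper_width: 0.0362
time_s: 8.22
tool_pos: [0.4248, 0.0865, 0.0138]
eef_rot: [-0.609, -0.356, 0.356, 0.613]
wrist_force: [-1.3, 0.8, 3.2]
gripper_width: 0.0357
```

Contact. Release partly and lift.

```bash
python3 -m crank '[0,0,0,0,0,0,0,0,0,0,0,0,0,0,0,0]' 0.35; python3 -m crank '[0,0,2,0,0,0,4,0,0,0,5,0,0,0,4,0,0,0,0,0,0,0,0,0]'; python3 - <<'E'
from h import *
p=shot('wrist','w5.png'); print(proj(p,[.448,.3061,.034]))
p=shot('top','t5.png'); 
E
```

```text
time_s: 8.72
tool_pos: [0.4247, 0.0864, 0.0134]
eef_rot: [-0.609, -0.356, 0.356, 0.613]
wrist_force: [0.1, -0.7, 0.1]
gripper_width: 0.0576
time_s: 9.48
tool_pos: [0.4242, 0.0868, 0.1631]
eef_rot: [-0.608, -0.356, 0.357, 0.613]
wrist_force: [0.1, 0.3, -0.4]
gripper_width: 0.0581
(np.float64(587.0178332326972), np.float64(120.473246435593))
```

View pics/w5.png

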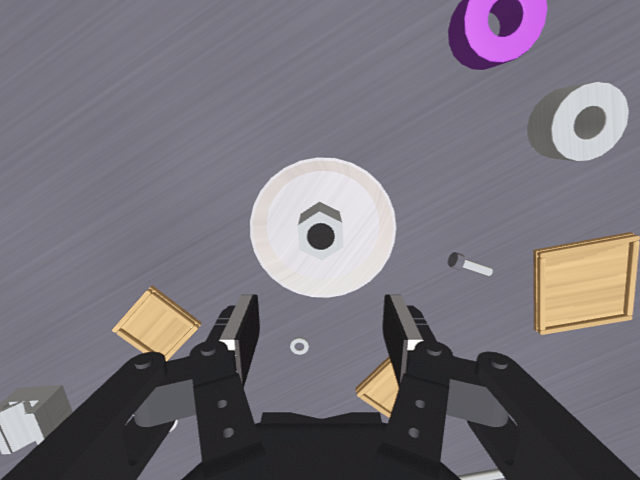

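```bash
python3 -m crank '[0,3,0,0,0.5,5,0,0,0.5,5,0,0,0.5,5,0,0,0.5,3,0,0,0.4,0.9,0,0,0,0,0,0,0,0,0,0]' 1; python3 - <<'E'
from h import *
p=shot('wrist','w6.png'); print(proj(p,[.448,.3061,.034]))
E
```

```text
time_s: 10.58
tool_pos: [0.4487, 0.3032, 0.1633]
eef_rot: [-0.61, -0.355, 0.356, 0.613]
wrist_force: [0.2, 1.1, -0.1]
gripper_width: 0.0853
(np.float64(324.0847974000103), np.float64(227.68877251772727))
```

View pics/w6.png

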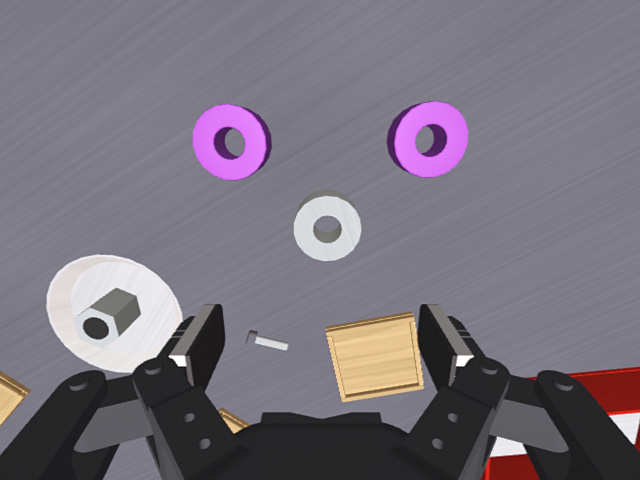

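```bash
python3 -m crank '[0,0.4,-3,0,0,0,-4,0,0,0,-4,0,0,0,-3,0,0,0,-1,0,0,0,0,0,0,0,0,0]'; python3 - <<'E'
from h import *
p=shot('wrist','w7.png'); print(proj(p,[.448,.3061,.034]))
E
```

```text
time_s: 11.5
tool_pos: [0.4496, 0.3095, 0.0146]
eef_rot: [-0.609, -0.357, 0.356, 0.613]
wrist_force: [0.1, -0.3, 0.4]
gripper_width: 0.0852
(np.float64(313.67094720977104), np.float64(329.8613633793318))
```

View pics/w7.png

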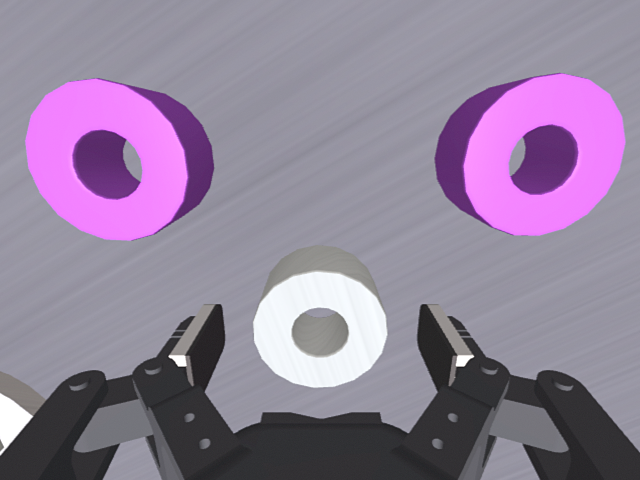

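```bash
python3 - <<'E'
from h import *
p=shot('wrist'); s=r.get_state()['tool_pos'];print(s,proj(p,[s[0],s[1],.034]),ray(p,320,330,.034))
E
```

```text
[0.44935713 0.30979231 0.01458343] (np.float64(322.5476784715119), np.float64(328.82554385949214)) [0.44932241 0.30857195 0.034     ]
```

Well centred. Lower slightly and close.

```bash
python3 -m crank '[0,-0.1,-0.5,0,0,0,0,0]'; python3 -m crank '[0,0,0,0,0,0,0,0,0,0,0,0,0,0,0,0,0,0,0,0]' -1 70;  python3 -m crank '[0,0,1.5,0,0,0,2.5,0,0,0,3,0,0,0,0,0,0,0,0,0]'; python3 - <<'E'
from h import *
p=shot('wrist','w8.png')
q=shot('side','s8.png')
E
```

```text
time_s: 11.85
tool_pos: [0.4484, 0.3084, 0.0083]
eef_rot: [-0.609, -0.356, 0.357, 0.613]
wrist_force: [0.3, 0.3, 0.6]
gripper_width: 0.0857
time_s: 12.48
tool_pos: [0.449, 0.3087, 0.0093]
eef_rot: [-0.609, -0.356, 0.356, 0.613]
wrist_force: [-1.9, 0.8, 6.6]
gripper_width: 0.0565
time_s: 13.1
tool_pos: [0.4476, 0.3084, 0.0776]
eef_rot: [-0.609, -0.356, 0.357, 0.613]
wrist_force: [-0.3, -0.4, -6.0]
gripper_width: 0.0566
```

View pics/w8.png

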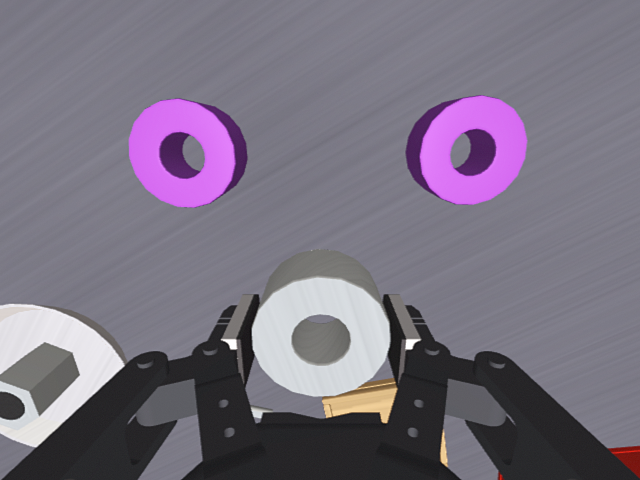

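View pics/s8.png

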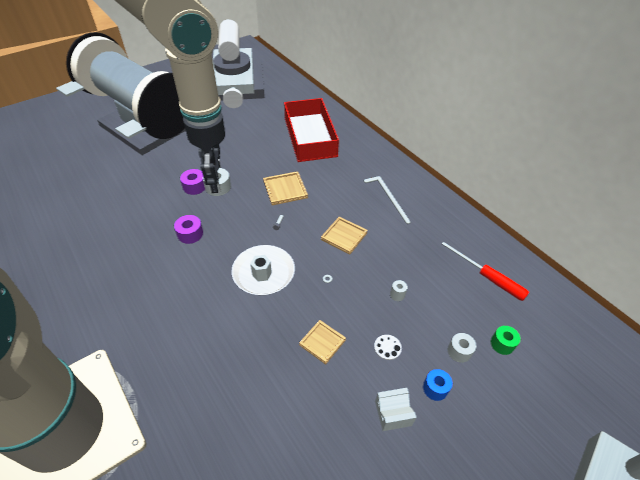

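```bash
python3 -m crank '[1.5,-0.3,0,0,3,-0.6,0,0,3,-0.6,0,0,3,-0.6,0,0,3,-0.6,0,0,2,-0.4,0,0,0,0,0,0,0,0,0,0,0,0,0,0]'; python3 - <<'E'
from h import *
p=shot('wrist','w9.png'); print(proj(p,[.603,.277,.005]))
E
```

```text
time_s: 14.32
tool_pos: [0.6026, 0.2779, 0.078]
eef_rot: [-0.608, -0.356, 0.357, 0.613]
wrist_force: [-0.3, 0.4, -5.1]
gripper_width: 0.0567
(np.float64(320.7998843676305), np.float64(254.55630156412067))
```

View pics/w9.png

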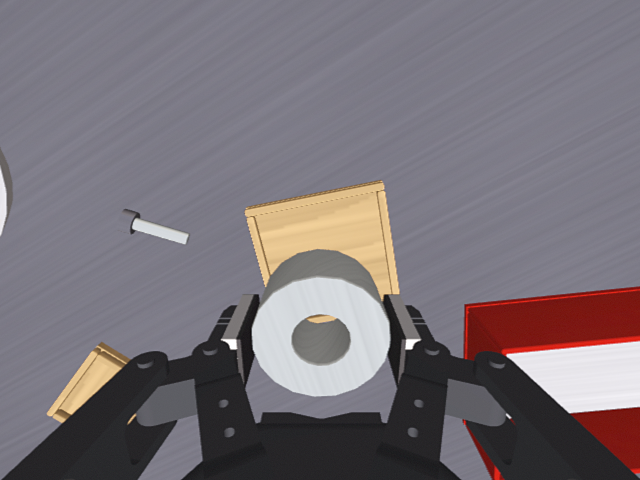

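```bash
python3 -m crank '[0,0,-2,0,0,0,-2,0,0,0,-1.2,0,0,0,-0.5,0,0,0,-0.2,0,0,0,0,0,0,0,0,0]'; python3 -m crank '[0,0,-0.2,0,0,0,0,0]'
```

```text
time_s: 15.25
tool_pos: [0.6041, 0.2776, 0.02]
eef_rot: [-0.609, -0.356, 0.356, 0.613]
wrist_force: [0.0, -0.4, -5.2]
gripper_width: 0.0564
time_s: 15.5
tool_pos: [0.6036, 0.2775, 0.0174]
eef_rot: [-0.609, -0.356, 0.356, 0.613]
wrist_force: [0.4, 0.3, -5.5]
gripper_width: 0.0563
```

```bash
python3 -m crank '[0,0,-0.2,0,0,0,0,0]'; python3 -m crank '[0,0,-0.1,0,0,0,0,0]'
```

```text
time_s: 15.75
tool_pos: [0.6035, 0.2774, 0.0152]
eef_rot: [-0.609, -0.356, 0.357, 0.613]
wrist_force: [0.1, 0.0, -6.2]
gripper_width: 0.0564
time_s: 16.0
tool_pos: [0.6038, 0.2774, 0.0145]
eef_rot: [-0.609, -0.356, 0.356, 0.613]
wrist_force: [-0.2, -0.2, -5.8]
gripper_width: 0.0567
```

```bash
python3 -m crank '[0,0,-0.1,0,0,0,0,0]';
```

```text
time_s: 16.25
tool_pos: [0.6038, 0.2774, 0.0144]
eef_rot: [-0.609, -0.356, 0.356, 0.613]
wrist_force: [-2.1, -1.3, 3.9]
gripper_width: 0.0566
```

```bash
python3 -m crank '[0,0,0,0,0,0,0,0,0,0,0,0,0,0,0,0]' 0.9;  python3 -m crank '[0,0,1.5,0,0,0,4,0,0,0,5,0,0,-2,5,0,0,-5,0,0,0,-5,0,0,0,-5,0,0,0,-5,0,0,0.5,-5,0,0,0.5,-5,0,0,0.5,-5,0,0,0.5,-5,0,0]' 1; python3 - <<'E'
from h import *
p=shot('top','t10.png')
cv2.imwrite('pics/t10c.png',cv2.cvtColor(cv2.resize(p['image'][160:330,120:360],None,fx=3.3,fy=3.3,interpolation=cv2.INTER_CUBIC),cv2.COLOR_RGB2BGR))
E
```

```text
time_s: 16.75
tool_pos: [0.6038, 0.2774, 0.0134]
eef_rot: [-0.609, -0.356, 0.356, 0.613]
wrist_force: [0.1, -0.7, 0.1]
gripper_width: 0.0811
time_s: 18.25
tool_pos: [0.6239, -0.1444, 0.1697]
eef_rot: [-0.609, -0.356, 0.356, 0.613]
wrist_force: [1.1, 0.1, 0.0]
gripper_width: 0.0856
```

View pics/t10c.png

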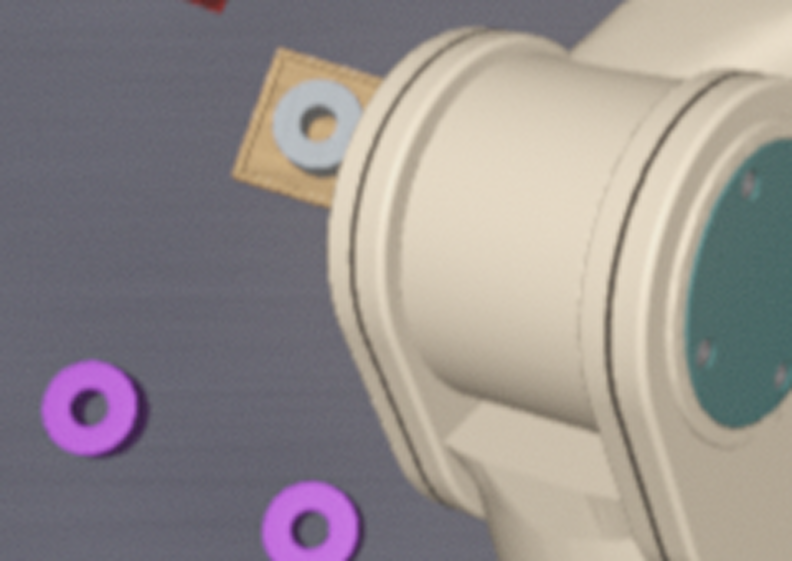

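```bash
python3 -m crank '[0.4,-5,0,0,0.3,-5,0,0,0,-1.5,0,0,0,0,0,0,0,0,0,0,0,0,0,0]'; python3 - <<'E'
from h import *
p=shot('wrist','w11.png'); print(proj(p,[.6316,-.2728,.034]));s=r.get_state()['tool_pos'];print(proj(p,[s[0],s[1],.034]))
E
```

```text
time_s: 19.05
tool_pos: [0.6313, -0.2552, 0.1684]
eef_rot: [-0.608, -0.357, 0.357, 0.613]
wrist_force: [0.9, 0.6, -0.4]
gripper_width: 0.0849
(np.float64(303.5823957379463), np.float64(238.28842891094337))
(np.float64(320.73338519984566), np.float64(228.5258219078913))
```

View pics/w11.png

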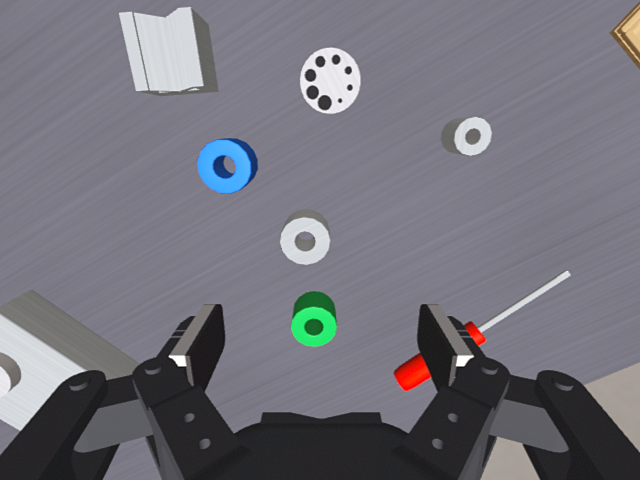

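```bash
python3 -m crank '[0.2,-1.7,-3,0,0,0,-4,0,0,0,-4,0,0,0,-2.5,0,0,0,0,0,0,0,0,0]'; python3 - <<'E'
from h import *
p=shot('wrist','w12.png'); s=r.get_state()['tool_pos'];print(proj(p,[s[0],s[1],.034]))
E
```

```text
time_s: 19.85
tool_pos: [0.6337, -0.2752, 0.035]
eef_rot: [-0.61, -0.356, 0.356, 0.612]
wrist_force: [0.7, -0.5, 0.8]
gripper_width: 0.0853
(np.float64(322.1823208703478), np.float64(305.8246152174625))
```

View pics/w12.png

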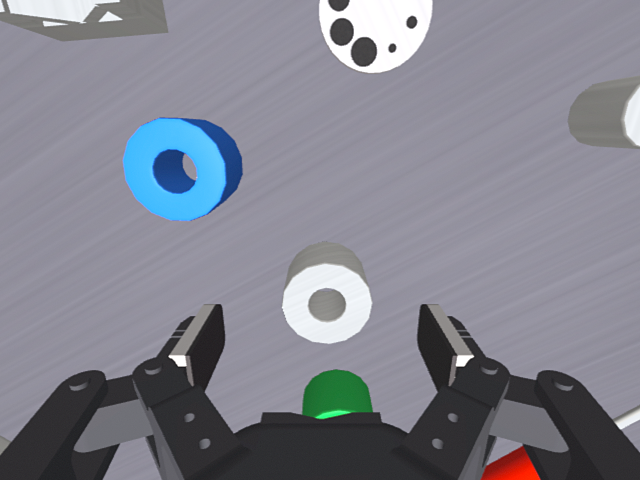

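```bash
python3 -m crank '[0.1,0.2,-1.5,0,0,0,-1,0,0,0,0,0,0,0,0,0]'; python3 -m crank '[0,0,0,0,0,0,0,0,0,0,0,0,0,0,0,0,0,0,0,0]' -1 60;  python3 -m crank '[0,0,1.5,0,0,0,2.5,0,0,0,3,0,0,0,0,0,0,0,0,0]'; python3 - <<'E'
from h import *
p=shot('wrist','w13.png')
E
```

```text
time_s: 20.4
tool_pos: [0.6336, -0.2729, 0.0084]
eef_rot: [-0.609, -0.356, 0.356, 0.613]
wrist_force: [-0.6, -0.0, -0.1]
gripper_width: 0.0857
time_s: 21.02
tool_pos: [0.6341, -0.2727, 0.0091]
eef_rot: [-0.609, -0.356, 0.356, 0.613]
wrist_force: [-0.4, 1.6, 5.4]
gripper_width: 0.042
time_s: 21.65
tool_pos: [0.6333, -0.272, 0.0781]
eef_rot: [-0.608, -0.356, 0.356, 0.613]
wrist_force: [-1.3, 0.4, -4.0]
gripper_width: 0.042
```

View pics/w13.png

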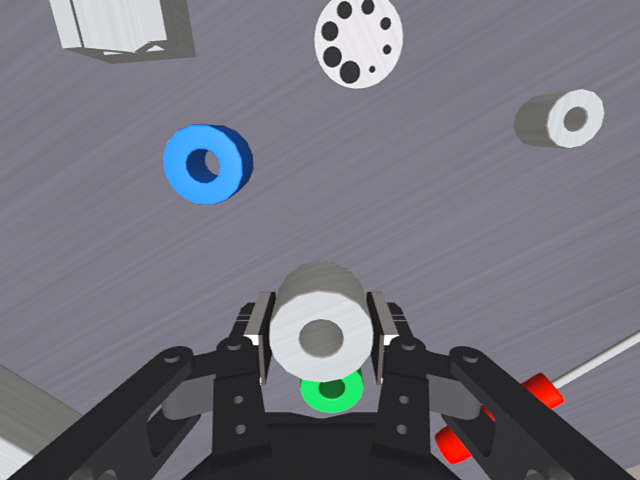

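```bash
python3 -m crank '[0,1.5,1,0,0,3,0,0,0,4,0,0,0,4,0,0,0,4,0,0,0,4,0,0,0,4,0,0,0,4,0,0,0,3.5,0,0,-0.4,2,0,0,0,0,0,0,0,0,0,0]';python3 -m crank '[0,0,0,0,0,0,0,0]'; python3 - <<'E'
from h import *
p=shot('wrist','w14.png'); print(proj(p,[.6289,.0733,.012]))
E
```

```text
time_s: 23.2
tool_pos: [0.6296, 0.0652, 0.0887]
eef_rot: [-0.61, -0.355, 0.356, 0.613]
wrist_force: [0.4, -0.3, -3.9]
gripper_width: 0.0419
time_s: 23.45
tool_pos: [0.6298, 0.066, 0.0886]
eef_rot: [-0.609, -0.355, 0.356, 0.613]
wrist_force: [1.3, -0.3, -3.9]
gripper_width: 0.0418
(np.float64(330.2546939830848), np.float64(245.42286243666183))
```

View pics/w14.png

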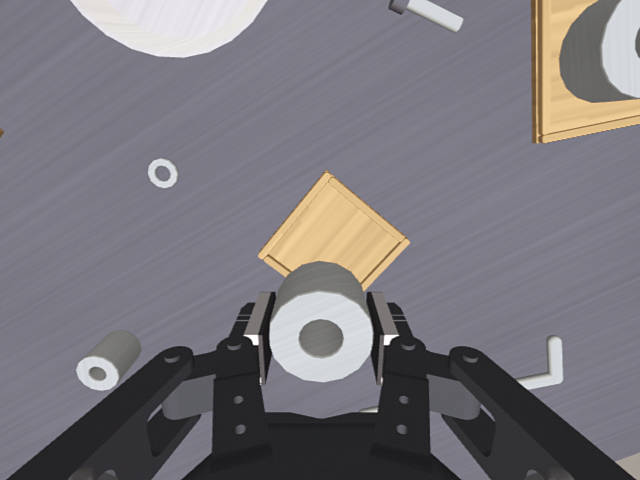

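```bash
python3 -m crank '[0,0.9,-1,0,0,0,-2,0,0,0,-2.5,0,0,0,-1,0,0,0,-0.3,0,0,0,0,0,0,0,0,0]'; python3 -m crank '[0,0,-0.2,0,0,0,0,0]'
```

```text
time_s: 24.38
tool_pos: [0.6303, 0.0763, 0.0212]
eef_rot: [-0.609, -0.356, 0.356, 0.613]
wrist_force: [0.2, -0.6, -3.3]
gripper_width: 0.042
time_s: 24.62
tool_pos: [0.6297, 0.0765, 0.0186]
eef_rot: [-0.609, -0.356, 0.356, 0.613]
wrist_force: [-1.3, -0.4, -3.0]
gripper_width: 0.0423
```

```bash
python3 -m crank '[0,0,-0.3,0,0,0,0,0]'; python3 -m crank '[0,0,-0.1,0,0,0,0,0]';python3 -m crank '[0,0,-0.1,0,0,0,0,0]'
```

```text
time_s: 24.88
tool_pos: [0.6294, 0.0765, 0.0152]
eef_rot: [-0.609, -0.356, 0.357, 0.613]
wrist_force: [0.7, 0.4, -4.2]
gripper_width: 0.0417
time_s: 25.12
tool_pos: [0.6296, 0.0764, 0.0143]
eef_rot: [-0.609, -0.356, 0.356, 0.613]
wrist_force: [-0.3, 1.1, -3.3]
gripper_width: 0.0419
time_s: 25.38
tool_pos: [0.6298, 0.0763, 0.0142]
eef_rot: [-0.609, -0.356, 0.356, 0.613]
wrist_force: [-2.3, -0.2, 4.7]
gripper_width: 0.0421
```

```bash
python3 -m crank '[0,0,0,0,0,0,0,0,0,0,0,0,0,0,0,0]' 0.7;  python3 -m crank '[0,0,1.5,0,0,0,4,0,0,0,5,0,0,-2,4,0,0,-5,0,0,-0.4,-5,0,0,-0.4,-5,0,0,0,-1,0,0,0,0,0,0,0,0,0,0]'; python3 - <<'E'
from h import *
p=shot('wrist','w15.png'); print(proj(p,[.6215,-.1139,.034]));s=r.get_state()['tool_pos'];print(proj(p,[s[0],s[1],.034]))
p=shot('side','s15.png')
E
```

```text
time_s: 25.88
tool_pos: [0.6298, 0.0764, 0.0134]
eef_rot: [-0.609, -0.356, 0.356, 0.613]
wrist_force: [0.9, -0.1, 0.3]
gripper_width: 0.0728
time_s: 27.12
tool_pos: [0.6221, -0.1013, 0.1584]
eef_rot: [-0.608, -0.357, 0.357, 0.613]
wrist_force: [0.0, 0.8, -0.4]
gripper_width: 0.0724
(np.float64(307.6777639561047), np.float64(238.2762044265366))
(np.float64(321.2579530371601), np.float64(231.6987935675189))
```

View pics/w15.png

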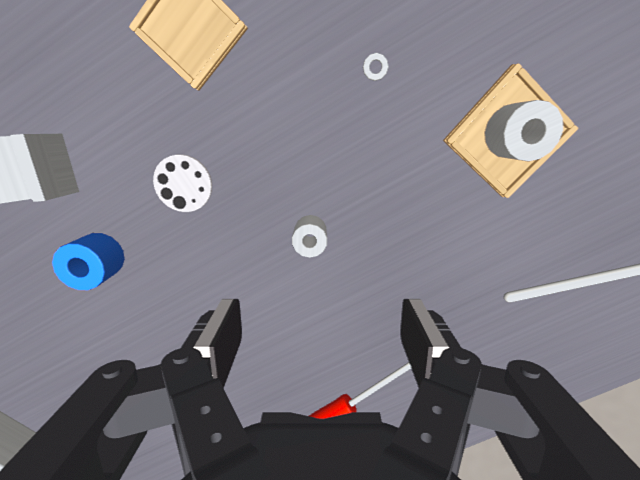

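View pics/s15.png

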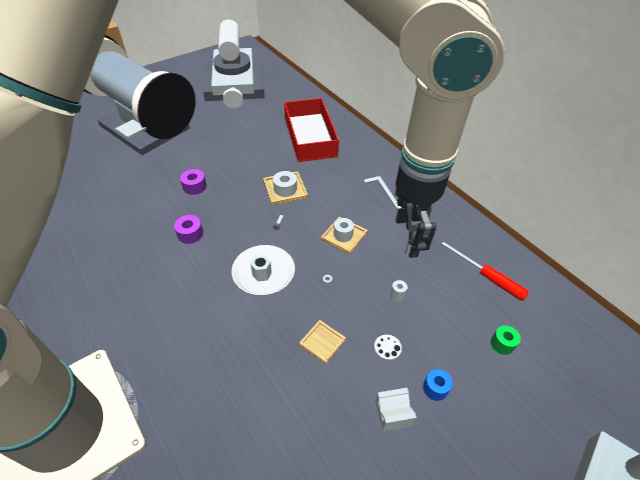

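```bash
python3 -m crank '[0.1,-1.2,-3,0,0,0,-4,0,0,0,-4,0,0,0,-1.5,0,0,0,0,0,0,0,0,0]' 0.6; python3 - <<'E'
from h import *
p=shot('wrist','w16.png'); s=r.get_state()['tool_pos'];print(proj(p,[s[0],s[1],.034]))
E
```

```text
time_s: 27.98
tool_pos: [0.6239, -0.1159, 0.035]
eef_rot: [-0.609, -0.357, 0.356, 0.612]
wrist_force: [1.0, -0.2, 0.5]
gripper_width: 0.0679
(np.float64(322.13343373877416), np.float64(305.5033088226959))
```

View pics/w16.png

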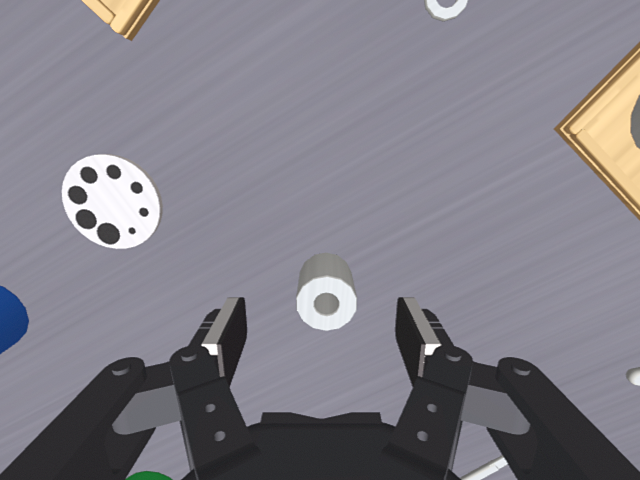

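```bash
python3 -m crank '[0,0.25,-1.4,0,0,0,-1,0,0,0,0,0,0,0,0,0]'; python3 -m crank '[0,0,0,0,0,0,0,0,0,0,0,0,0,0,0,0,0,0,0,0]' -1 50;  python3 -m crank '[0,0,1.5,0,0,0,2.5,0,0,0,3,0,0,0,0,0,0,0,0,0]'; python3 - <<'E'
from h import *
p=shot('wrist','w17.png')
E
```

```text
time_s: 28.52
tool_pos: [0.6226, -0.1134, 0.0094]
eef_rot: [-0.609, -0.356, 0.356, 0.613]
wrist_force: [-0.8, 0.5, -1.0]
gripper_width: 0.0686
time_s: 29.15
tool_pos: [0.623, -0.1133, 0.0099]
eef_rot: [-0.609, -0.356, 0.356, 0.613]
wrist_force: [-0.8, 1.2, 5.5]
gripper_width: 0.028
time_s: 29.78
tool_pos: [0.6221, -0.1125, 0.0788]
eef_rot: [-0.608, -0.356, 0.357, 0.613]
wrist_force: [-0.1, -0.3, -1.5]
gripper_width: 0.0277
```

View pics/w17.png

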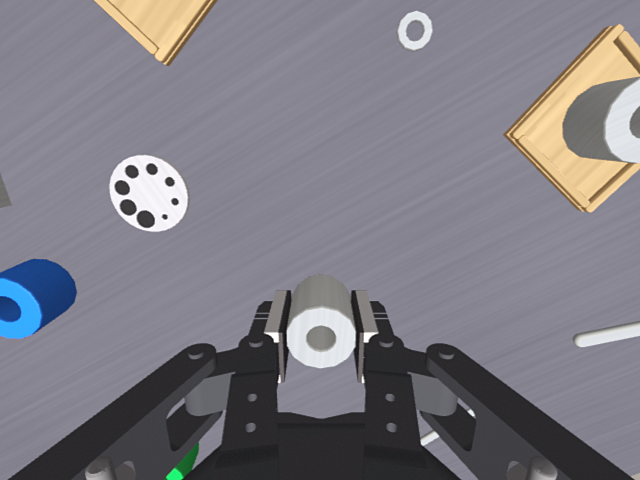

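```bash
python3 -m crank '[-1.5,0,0,0,-3,0,0,0,-4,0,0,0,-4,0,0,0,-3.5,0,0,0,-2.7,0,0,0,0,0,0,0,0,0,0,0,0,0,0,0]'; python3 - <<'E'
from h import *
p=shot('wrist','w18.png'); print(proj(p,[.435,-.1135,.012]))
E
```

```text
time_s: 30.95
tool_pos: [0.4367, -0.1132, 0.0792]
eef_rot: [-0.609, -0.356, 0.357, 0.612]
wrist_force: [0.0, -0.8, -1.0]
gripper_width: 0.0278
(np.float64(319.9798844371485), np.float64(254.3405015380318))
```

View pics/w18.png

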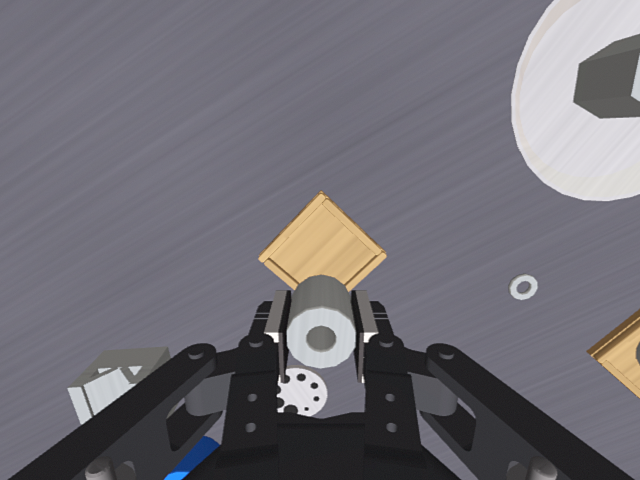

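```bash
python3 -m crank '[-0.1,0,-1.5,0,0,0,-2,0,0,0,-1.5,0,0,0,-0.8,0,0,0,0,0,0,0,0,0]'; python3 -m crank '[0,0,-0.2,0,0,0,0,0]'
```

```text
time_s: 31.75
tool_pos: [0.435, -0.1132, 0.0218]
eef_rot: [-0.609, -0.356, 0.356, 0.613]
wrist_force: [0.2, 0.7, -2.1]
gripper_width: 0.0277
time_s: 32.0
tool_pos: [0.4348, -0.113, 0.0196]
eef_rot: [-0.609, -0.356, 0.356, 0.613]
wrist_force: [-1.0, -1.1, -1.2]
gripper_width: 0.028
```

```bash
python3 -m crank '[0,0,-0.3,0,0,0,0,0]'; python3 -m crank '[0,0,-0.1,0,0,0,0,0]'; python3 -m crank '[0,0,-0.1,0,0,0,0,0]'
```

```text
time_s: 32.25
tool_pos: [0.4346, -0.113, 0.0163]
eef_rot: [-0.609, -0.356, 0.356, 0.613]
wrist_force: [-0.3, -0.0, -1.2]
gripper_width: 0.0281
time_s: 32.5
tool_pos: [0.4346, -0.1131, 0.0154]
eef_rot: [-0.609, -0.356, 0.356, 0.613]
wrist_force: [0.3, -0.7, -1.7]
gripper_width: 0.0278
time_s: 32.75
tool_pos: [0.4347, -0.1131, 0.0149]
eef_rot: [-0.609, -0.356, 0.356, 0.613]
wrist_force: [-0.9, -0.3, 4.9]
gripper_width: 0.0278
```

Contact. Release, lift and back away for a final look.

```bash
python3 -m crank '[0,0,0,0,0,0,0,0,0,0,0,0,0,0,0,0]' 0.3;  python3 -m crank '[0,0,1.5,0,0,0,4,0,0,0,5,0,0,0,5,0,3,-3,0,0,3,-4,0,0,3,-4,0,0,3,-4,0,0,0,-4,0,0,0,-3,0,0,0,0,0,0,0,0,0,0]'; python3 - <<'E'
from h import *
p=shot('side','s19.png');p=shot('top','t19.png')
E
```

```text
time_s: 33.25
tool_pos: [0.4347, -0.1131, 0.0144]
eef_rot: [-0.609, -0.356, 0.356, 0.613]
wrist_force: [0.6, 0.6, 0.9]
gripper_width: 0.0551
time_s: 34.75
tool_pos: [0.5546, -0.3318, 0.1689]
eef_rot: [-0.608, -0.356, 0.356, 0.613]
wrist_force: [-0.0, -0.1, -0.6]
gripper_width: 0.0556
```

View pics/s19.png

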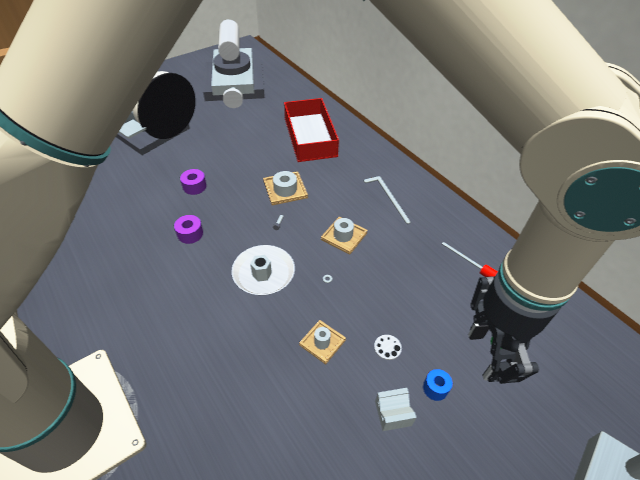

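View pics/t19.png

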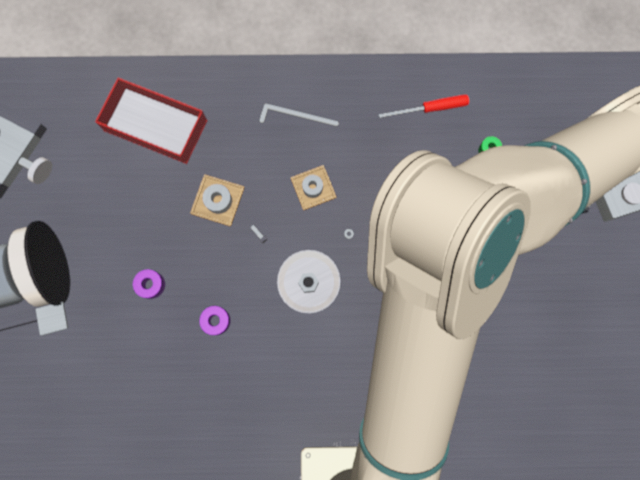

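```bash
python3 - <<'E'
from h import *
print(r.job_done())
E
```

```text
the job is handed in; nothing more can be done
None
```

I moved the nut from the middle tray to the round dish first, then stood the large, medium and small steel dies in their own trays. I lowered each piece to light contact with the floor before letting go. The job was handed in at about 35 s.

**Checks:** the last side picture shows all three dies upright in their trays, the nut upright in the dish, and the vee block, blue ring and purple rings where they were. In the last top picture the arm hides the small tray, so the side picture is the only late view of that die. The arm also hides the vee block in that picture, and covers the green ring in the side picture and part of it in the top one. Printed wrist forces stayed below 7 N, and the gripper was clear of everything at hand-in.

**Disagreements:** the gripper read about 2 mm less than the true diameter on each die. Some moves fell up to 2 cm short, and I corrected these from the wrist camera and tool position before gripping or releasing.

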